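# Sort the kiln furniture back into its trays

### The arm

A 6-joint arm with a two-finger parallel gripper is mounted at the origin on the work surface. World frame = base frame: x ahead of the robot, y to its left, z up, the work surface at z = 0. Lengths are in mm, angles in rad, forces in N, time in s.
With the tool pointing down it reaches from about 275 to 1000 mm from the base axis. Payload 8.4 kg.
Tool frame: the origin (TCP) lies on the centre line of the jaws, within the pads' length; the fingertips stand r.tip_reach ahead of it and the grasp point (between the pads) lies 11 mm behind it (r.tip_reach is the distance from the TCP to the fingertips, in mm); z points along the fingers, y is the line along which they close (so a half turn about z gives the same grasp; the last joint's range is limited). The gripper opens to 85 mm and grips with 20 to 120 N. Pads are 22 mm wide; open, the fingers measure 114 mm over their backs; the gripper's body (76 mm by 85 mm) begins 54 mm behind the grasp point. The pads swing forward as they close: fully open they stand 13 mm farther back than shut.
Start: joints at [-1.347, 0.353, 1.633, -0, 1.155, -0.002], TCP at [139.927, -609.137, 214.681] pointing down, gripper open.
Joint ranges: [-2.63, 2.63], [-0.92, 2.1], [0.06, 2.66], [-1.3, 4.44], [0, 2.69], [-3.02, 3.02]. Speed limits (rad/s): [2.22, 2.22, 2.79, 3.14, 3.14, 3.14].

### API

Orientations are given as [roll, pitch, yaw] about the fixed x, y, z axes, in that order (R = Rz(yaw) Ry(pitch) Rx(roll)).
In Python, from rig import r gives the robot as it stands.
- The arm moves only by the tool carry_out, never from a script. Its argument "targets" is a list of rows, each an object with "dp": the shift along the tool's x, y, z in mm, a list of three; "yaw": the turn about the tool's z in degrees. A call has 1 to 12 rows; each row is the pose to reach, as a shift and turn from the pose commanded when the call began, along the tool's axes at that moment; what a row does not reach only later rows make up. A row lasts 1/8 s, in which the tool goes at most 62.5 mm and 10.7 degrees, less where a joint would pass 70% of its speed; a pose out of reach is approached as far as the arm can. A call with a gripper value outside its range is refused whole. "fingers" is the opening, from -1 (shut) to 1 (fully open), so that 0 is half open, set as the call begins (left out, the last holds). The fingers move at their own pace and stop on an object; "grip_force" is the grip in N (left out, the last holds). Time passes only in rows, so rows that repeat a pose let the fingers close. It gives the time, the measured TCP pose, the force, the opening and the grip force at its end, in the units of the state.
- r.sense(): the state, without advancing time (a new reading comes with each control period).
- r.grab_frame(name): name is "side" or "top" or "wrist"; returns the picture (420x560x3 uint8, red, green, blue); there is no depth.
- r.get_calibration(name): a dict with "fx", "fy", "cx", "cy" (pixels), "dist_coeffs" ([k1, k2, p1, p2, k3] as OpenCV has them; the pictures are not rectified), "rvec" (rotation vector, rad) and "tvec" (3), from world to camera coordinates, as OpenCV has them. Camera axes: x right, y down, z forward; pixel columns grow to the right and rows downward; lengths in mm; the calibration is good to about 2 mm. A picture is of the moment at which its call begins: read the wrist's pose just before it. get_calibration takes no time and is no camera call; for the wrist camera it gives the pose at the moment of the call.
- r.sign_off(): hands the job in; it is judged then, once.
The state is a dict: "clock": time; "qpos": joint angles; "qvel": joint speeds; "joint_efforts": joint torques, N m; "eef_pos": TCP position; "tcp_rot": TCP orientation; "contact_force": force on the tool from outside, world axes, zero at the start; "wrist_torque": the same for the moment, N m; "opening": opening from 0.0 (shut) to 1.0 (fully open); "grasp_force": force on a finger pad.
Only numpy, scipy, OpenCV 4.12 (cv2) and the standard library are available. Lean on these libraries where they do the work, as an engineer would, in place of code of your own. Each camera call takes 0.05 s, during which the arm holds its last target. There are 200 camera calls.

### The job

The kiln is unpacked and a mixed handful of its furniture is left in the middle of the bench: one square post, two short tubes and two three-armed stilts. Put each piece into the tray that already holds its kind, all on the tray's floor and none on top of another: the post lying parallel to the posts there, the tubes standing on end, the stilts standing flat on their pins. Set each piece down rather than dropping it, let it go, and leave the bowl and the brush where they are.

Things in the scene. Friction and masses are not known exactly. Their poses are not given: they have to be found in the camera images.
- post: Square kiln post of buff ceramic, 25 x 25 mm in section and 90 mm long, about 110 g, with a dark core hole in each end. Origin: its centre, 12.5 mm above what it lies on; x along its length, z up. Starts lying on the bench.
- tube_a: Short tubular kiln prop of buff ceramic, an upright hollow cylinder 36 mm outside diameter, 22 mm bore, 50 mm high, about 70 g. Origin: its centre, 25 mm above what it stands on; z along the tube. Starts standing on the bench. The two tubes are alike.
- tube_b: Short tubular kiln prop of buff ceramic, an upright hollow cylinder 36 mm outside diameter, 22 mm bore, 50 mm high, about 70 g. Origin: its centre, 25 mm above what it stands on; z along the tube. Starts standing on the bench. The two tubes are alike.
- stilt_a: Three-armed stilt (kiln spur), buff ceramic, 30 g, one of two alike. Arms 12 mm wide and 12 high meet at 120 degrees, one along its own +x; each ends 32 mm from the centre with a blunt pin up and one down: 26 mm high in all, arms 7 to 19 mm above its support. Origin: its centre, 13 mm up; z up. Starts flat on the bench, any yaw. Pinch it across one arm, about 16 mm from the centre.
- stilt_b: Three-armed stilt (kiln spur), buff ceramic, 30 g, one of two alike. Arms 12 mm wide and 12 high meet at 120 degrees, one along its own +x; each ends 32 mm from the centre with a blunt pin up and one down: 26 mm high in all, arms 7 to 19 mm above its support. Origin: its centre, 13 mm up; z up. Starts flat on the bench, any yaw. Pinch it across one arm, about 16 mm from the centre.
- post_tray: Grey open tray, fixed to the bench: 150 mm along its x, 200 along y, 40 high; walls and floor 4 mm (inside 142 x 192; floor 4 mm over the bench), rim lip 7 mm outwards. Origin: centre of its underside; yaw within 0.2 rad. For square posts: two, fixed in the tray, lie along its x side by side over y = -94 to -40 mm, tops 29 mm over the bench; the rest of the floor is empty.
- tube_tray: Grey open tray, fixed to the bench: 150 mm along its x, 200 along y, 40 high; walls and floor 4 mm (inside 142 x 192; floor 4 mm over the bench), rim lip 7 mm outwards. Origin: centre of its underside; yaw within 0.2 rad. For tubes: two, fixed in the tray, stand on end over y = -93 to -56 mm, tops 54 mm over the bench; the rest of the floor is empty.
- stilt_tray: Grey open tray, fixed to the bench: 150 mm along its x, 200 along y, 40 high; walls and floor 4 mm (inside 142 x 192; floor 4 mm over the bench), rim lip 7 mm outwards. Origin: centre of its underside; yaw within 0.2 rad. For stilts: two, fixed in the tray, stand flat over y = -94 to -42 mm, tops 30 mm over the bench; the rest of the floor is empty.
- bowl: Unglazed pottery bowl, 110 mm across and 50 mm high, standing loose on the far side of the bench. Not part of the job. Origin: centre of its underside.
- brush: Glaze brush 160 mm long lying loose on the far side of the bench. Not part of the job. Origin: centre of its underside, x along its length.
Mind the look-alikes: they are no part of the job. Leave any orange or red look-alike of the stilt_b alone. What is shaped like the tube_b but yellow is not meant.

How it is judged (in metres and radians):
At the end, for the whole second after the job is handed in: Each piece rests still and released on the floor of the tray of its kind (height within 5 mm, inside the walls): the post level within 9 degrees and within 15 degrees of parallel to the posts there, the tubes and stilts upright within 8 degrees (x of post in the frame of post_tray between -0.07 and 0.07 m and y of post in the frame of post_tray between -0.095 and 0.095 m and z of post in the frame of post_tray between 0.0115 and 0.0215 m and angle between the x axis of post and the x axis of post_tray, either way round below 0.26 rad and angle between post's own x axis and vertical above 1.42 rad and linear speed of each of post, tube_a, tube_b, stilt_a, stilt_b below 0.02 m/s and angular speed of each of post, tube_a, tube_b, stilt_a, stilt_b below 0.2 rad/s and x of tube_a in the frame of tube_tray between -0.07 and 0.07 m and y of tube_a in the frame of tube_tray between -0.095 and 0.095 m and z of tube_a in the frame of tube_tray between 0.024 and 0.034 m and angle between the z axis of each of tube_a, tube_b and the z axis of tube_tray, either way round below 0.15 rad and x of tube_b in the frame of tube_tray between -0.07 and 0.07 m and y of tube_b in the frame of tube_tray between -0.095 and 0.095 m and z of tube_b in the frame of tube_tray between 0.024 and 0.034 m and x of stilt_a in the frame of stilt_tray between -0.07 and 0.07 m and y of stilt_a in the frame of stilt_tray between -0.095 and 0.095 m and z of stilt_a in the frame of stilt_tray between 0.012 and 0.022 m and angle between the z axis of each of stilt_a, stilt_b and the z axis of stilt_tray, either way round below 0.15 rad and x of stilt_b in the frame of stilt_tray between -0.07 and 0.07 m and y of stilt_b in the frame of stilt_tray between -0.095 and 0.095 m and z of stilt_b in the frame of stilt_tray between 0.012 and 0.022 m); the robot touches nothing.
It fails at once if the bowl is moved more than 25 mm (distance of bowl from where it was at the start of the episode above 0.025 m).
It fails at once if the brush is moved more than 25 mm (distance of brush from where it was at the start of the episode above 0.025 m).
It fails at once if a piece is dropped or thrown: it moves faster than 0.7 m/s (a fall of 25 mm) with no finger on it ((linear speed of post above 0.7 m/s and contact force between the fingers and post below 0.05 N) or (linear speed of tube_a above 0.7 m/s and contact force between the fingers and tube_a below 0.05 N) or (linear speed of tube_b above 0.7 m/s and contact force between the fingers and tube_b below 0.05 N) or (linear speed of stilt_a above 0.7 m/s and contact force between the fingers and stilt_a below 0.05 N) or (linear speed of stilt_b above 0.7 m/s and contact force between the fingers and stilt_b below 0.05 N)).
It also fails if it takes over 115 s, if anything falls off the work surface, if the arm or the gripper's body presses on something with over 40 N, if the wrist force passes 120 N, or if a joint passes its speed limit or range.

## Working session

There is one attempt and no reset: what is moved stays moved. The work goes in short steps, Python scripts to look and compute and a tool call to move; the robot and the scene stay as the last step left them, time stands still between calls to the robot, and variables do not carry over. Pictures are saved under pics/ and viewed, at most 14 in all, crops included, and the job is handed in when it is done.

Besides the shell and the picture viewer there is one more tool, called after "Emit:" by a JSON object that holds its "op" and its "data". carry_out: Moves the arm, as the interface text tells. Its arguments: {"type":"object","properties":{"targets":{"type":"array","items":{"type":"object","properties":{"dp":{"type":"array","items":{"type":"number"}},"yaw":{"type":"number"}}}},"fingers":{"type":"number"},"grip_force":{"type":"number"}},"required":["targets"]}

```bash
mkdir -p pics
python3 - <<'E'
from rig import r
import cv2
s=r.sense();print(s,r.tip_reach)
for n in("top","side"):
    im=r.grab_frame(n);cv2.imwrite(f"pics/{n}0.png",im[:,:,::-1]);c=r.get_calibration(n);print(n,c)
E
ls
```

```text
{'clock': 0.0, 'qpos': array([-1.34738548e+00,  3.53656186e-01,  1.63415915e+00,  9.96461568e-06,
        1.15518290e+00, -2.36307026e-03]), 'qvel': array([-0.00020957, -0.00070413, -0.00078716, -0.00080909,  0.00159842,
       -0.00105385]), 'joint_efforts': array([ 9.32535731e-04, -6.05252624e+01, -3.42071199e+01,  3.48791605e-05,
        9.49213689e-03, -2.19747608e-05]), 'eef_pos': array([ 139.8258374 , -608.63588535,  213.94596821]), 'tcp_rot': array([-3.14018710e+00, -1.24321130e-05,  2.25769877e-01]), 'contact_force': array([-0.28143758,  0.93346638,  0.74370734]), 'wrist_torque': array([ 0.01848011,  0.02377494, -0.02960518]), 'grasp_force': 0.0, 'opening': 1.0006493954050306} 8.0
top {'fx': 433.830300172625, 'fy': 433.830300172625, 'cx': 280.93674529678236, 'cy': 214.89226699151433, 'dist_coeffs': array([-0.08432706,  0.        ,  0.        ,  0.        ,  0.        ]), 'rvec': array([ 2.31486406, -1.8733484 ,  0.1953798 ]), 'tvec': array([-95.1482305 , 535.52064332, 839.84155723])}
side {'fx': 443.224625064021, 'fy': 443.224625064021, 'cx': 282.95851360353595, 'cy': 209.68586705719682, 'dist_coeffs': array([-0.06730743,  0.        ,  0.        ,  0.        ,  0.        ]), 'rvec': array([ 2.33823317, -0.59467874,  0.22112304]), 'tvec': array([-471.5017524 ,  219.08267803,  785.64627776])}
pics
```

View pics/top0.png

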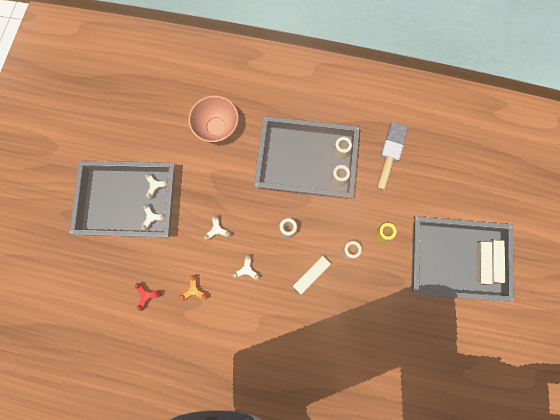

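View pics/side0.png

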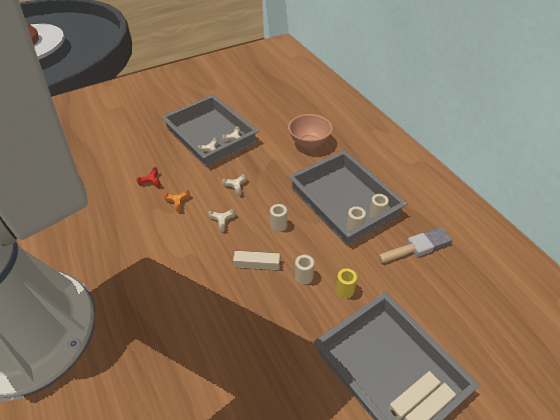

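The top view shows stilts at (217,229) and (247,268), tubes at (288,227) and (352,249), and the post at (312,275). The trays are at (123,199) for stilts, (307,157) for tubes and (463,259) for posts. The look-alikes are red (147,296), orange (194,290) and yellow (388,231).

```bash
cat > h.py <<'E'
import numpy as np, cv2
def cast(c,uv,z):
    K=np.array([[c['fx'],0,c['cx']],[0,c['fy'],c['cy']],[0,0,1]])
    n=cv2.undistortPoints(np.asarray(uv,float).reshape(-1,1,2),K,np.asarray(c['dist_coeffs'],float)).reshape(-1,2)
    R=cv2.Rodrigues(np.asarray(c['rvec'],float))[0];o=-R.T@np.asarray(c['tvec'],float)
    d=np.c_[n,np.ones(len(n))]@R
    return (o+d*((z-o[2])/d[:,2])[:,None])[:,:2]
def proj(c,P):
    K=np.array([[c['fx'],0,c['cx']],[0,c['fy'],c['cy']],[0,0,1]])
    return cv2.projectPoints(np.asarray(P,float).reshape(-1,1,3),np.asarray(c['rvec'],float),np.asarray(c['tvec'],float),K,np.asarray(c['dist_coeffs'],float))[0].reshape(-1,2)
def cream(im):
    h=cv2.cvtColor(im,cv2.COLOR_RGB2HSV)
    return ((h[...,2]>150)&(h[...,1]<75)).astype(np.uint8)*255
def grey(im):
    h=cv2.cvtColor(im,cv2.COLOR_RGB2HSV)
    return ((h[...,1]<45)&(h[...,2]<150)).astype(np.uint8)*255
def rect(P):
    (cx,cy),(w,h),a=cv2.minAreaRect(np.float32(P))
    if w<h: w,h,a=h,w,a+90
    return np.round([cx,cy,w,h,(a+90)%180-90],1)
def ring(im,uv,s=20):
    pass
E
python3 - <<'E'
from h import *
from rig import r
c=r.get_calibration("top")
im=cv2.imread("pics/top0.png")[:,:,::-1].copy()
for nm,m,zs in(("cream",cream(im),None),("grey",grey(im),None)):
    cs,hi=cv2.findContours(m,cv2.RETR_CCOMP,cv2.CHAIN_APPROX_NONE)
    for k,q in enumerate(cs):
        a=cv2.contourArea(q)
        if nm=="grey":
            if 4000<a<15000: print(nm,q.reshape(-1,2).mean(0).round(),a,"z40",rect(cast(c,q,40)))
        elif 25<a<1500 and hi[0][k][3]<0 and 100<q[:,0,1].mean()<320:
            print(nm,q.reshape(-1,2).mean(0).round(),a,*["z%d"%z+str(rect(cast(c,q,z))) for z in (25,50)])
        elif hi[0][k][3]>=0 and a>10: print("  hole",q.reshape(-1,2).mean(0).round(1),a,rect(cast(c,q,50)))
# stilt arms
for uv in((217,229),(247,268)):
    m=cream(im); n,l,st,ce=cv2.connectedComponentsWithStats(m)
    d=[np.hypot(*(x-uv)) if s[4]>60 and s[4]<2000 else 999 for x,s in zip(ce,st)];k=int(np.argmin(d))
    v,u=np.nonzero(l==k);P=cast(c,np.c_[u,v],19)
    cc=P.mean(0)
    for _ in range(3):
        D=P-cc;rr=np.hypot(*D.T);t=np.arctan2(D[:,1],D[:,0]);w=rr>15
        ph=np.angle(np.sum(np.exp(3j*t[w])*rr[w]))/3
        # tip-based centre
        tips=[]
        for j in range(3):
            e=np.array([np.cos(ph+j*2*np.pi/3),np.sin(ph+j*2*np.pi/3)]);sel=(D@e>14)
            tips.append(P[sel].mean(0))
        cc=np.mean(tips,0)
    print("stilt",uv,st[k],cc.round(1),"arm deg",np.degrees(ph).round(1),"tips",np.round(tips,1).tolist())
E
```

```text
cream [311. 275.] 474.5 z25[438.1 -68.   88.7  23.5 -33.5] z50[436.1 -66.6  86.2  22.9 -33.5]
cream [246. 269.] 200.5 z25[427.3  67.2  52.8  48.2 -83. ] z50[425.6  64.9  51.4  46.9 -83. ]
cream [352. 249.] 202.0 z25[ 509.3 -141.9   34.1   33.9  -78.1] z50[ 505.3 -138.5   33.1   33.   -78.1]
  hole [352.5 249.4] 103.0 [ 504.5 -139.6   23.7   23.   -34. ]
cream [288. 228.] 238.5 z25[ 5.262e+02 -5.000e-01  4.090e+01  3.400e+01  1.200e+01] z50[521.8  -1.   39.8  33.1  12. ]
  hole [287.4 227.5] 65.5 [521.7  -1.   20.6  18.8 -78. ]
  hole [484. 284.] 26.0 [ 489.9 -419.3   29.9    4.1  -78.7]
  hole [496.  282.8] 17.0 [ 498.  -444.1   17.3    6.1  -78.8]
  hole [479.9 276.8] 24.5 [ 502.4 -408.    24.7    6.4    7.3]
  hole [479.9 263. ] 16.0 [ 531.1 -404.3   16.6    6.4    7.1]
  hole [419. 270.] 54.0 [ 491.2 -281.    57.2    4.2    8.7]
  hole [478.8 241.3] 13.5 [ 575.5 -397.8   13.2    6.3  -78.2]
  hole [485.7 240.4] 17.5 [ 580.5 -411.5   15.3    6.3  -78.2]
  hole [491.5 239.8] 13.0 [ 584.2 -424.1   11.3    7.3  -36.6]
cream [216. 229.] 198.0 z25[495.1 150.3  53.5  46.9 -69.7] z50[491.6 145.7  52.1  45.6 -69.7]
  hole [152.1 208.5] 53.0 [501.5 285.   31.   11.3  52.6]
  hole [156.1 192.2] 72.0 [537.4 287.1  38.6  13.5 -24. ]
  hole [155.7 177.5] 41.0 [568.  297.   29.1  11.3  62. ]
  hole [116.  200.2] 1581.0 [510.4 357.1 196.9 146.4 -80.1]
cream [394. 142.] 561.0 z25[ 766.5 -192.7   89.4   43.    -6.6] z50[ 755.4 -187.8   87.    41.8   -6.6]
  hole [309.5 146.7] 1261.5 [683.3  -8.8 196.7 145.4 -84.6]
stilt (217, 229) [204 216  26  24 235] [490.6 148.5] arm deg 20.3 tips [[510.4, 156.0], [474.2, 162.6], [487.3, 127.0]]
stilt (247, 268) [233 255  26  25 240] [421.2  66.5] arm deg 6.4 tips [[442.6, 68.8], [408.4, 84.2], [412.6, 46.6]]
```

Run:
```python
from h import *
from rig import r
c=r.get_calibration("top")
im=cv2.imread("pics/top0.png")[:,:,::-1].copy()
h=cv2.cvtColor(im,cv2.COLOR_RGB2HSV)
for nm,(x0,y0,x1,y1) in dict(stilt=(60,150,185,250),tube=(245,105,372,208),post=(405,205,525,310)).items():
    m=np.zeros(im.shape[:2],np.uint8);m[y0:y1,x0:x1]=(h[y0:y1,x0:x1,1]<70)*255
    cs,_=cv2.findContours(m,cv2.RETR_EXTERNAL,cv2.CHAIN_APPROX_NONE);q=max(cs,key=cv2.contourArea)
    x=rect(cast(c,q,40));a=x[4]-90;a=a+180 if a<-90 else a
    print(nm,cv2.boundingRect(q),x,"tray x yaw deg",a)
c2=r.get_calibration("side");im2=cv2.imread("pics/side0.png")[:,:,::-1].copy()
for uv in((235,184),(222,218),(279,218),(304,269),(257,260)):
    m=cream(im2);m=cv2.morphologyEx(m,cv2.MORPH_CLOSE,np.ones((3,3)));n,l,st,ce=cv2.connectedComponentsWithStats(m)
    k=int(np.argmin([np.hypot(*(x-uv)) if 60<s[4]<2000 else 999 for x,s in zip(ce,st)]))
    print(uv,st[k],ce[k].round(1))
print(proj(c2,[[490.6,148.5,13],[421.2,66.5,13],[521.7,-1,25],[505,-139,25],[438,-68,12.5]]).round(1))
```

```text
stilt (70, 161, 105, 77) [512.5 358.6 216.4 164.  -79.6] tray x yaw deg 10.400000000000006
tube (254, 116, 106, 82) [685.4  -9.3 214.3 165.8 -84.7] tray x yaw deg 5.300000000000011
post (411, 216, 103, 86) [ 535.5 -372.8  218.2  164.2  -82.7] tray x yaw deg 7.300000000000011
(235, 184) [222 174  23  18 149] [234.5 181.8]
(222, 218) [209 210  24  19 175] [220.5 216.3]
(279, 218) [270 204  17  13 122] [277.9 210.1]
(304, 269) [295 255  19  15 156] [304.2 262.2]
(257, 260) [233 251  47  13 477] [256.3 256.8]
[[235.  183.6]
 [221.1 218. ]
 [277.1 218.1]
 [303.2 268.9]
 [255.7 259.9]]
```

```bash
cat >> h.py <<'E'
def plan(r,*W):
    s=r.sense();p=s['eef_pos'];a=s['tcp_rot'][2];x=np.array([np.cos(a),np.sin(a),0]);y=np.array([np.sin(a),-np.cos(a),0])
    print("at",p.round(1),np.degrees(a).round(1),"q6",s['qpos'][5].round(2),"t",round(float(s['clock']),2),"open",round(float(s['opening']),3),"F",s['contact_force'].round(1))
    for X,Y,Z,yw in W:
        d=np.array([X,Y,Z])-p;dy=(yw-np.degrees(a)+180)%360-180
        print("->",(X,Y,Z,yw),"dp",np.round([d@x,d@y,-d[2]],1).tolist(),"yaw",round(-dy,1))
E
python3 - <<'E'
from h import *
from rig import r
plan(r,(438,-68,130,-33.5))
E
```

```text
at [ 139.8 -608.7  214. ] 12.9 q6 -0.0 t 0.1 open 1.001 F [-0.1  0.4 -0.1]
-> (438, -68, 130, -33.5) dp [411.7, -460.2, 84.0] yaw 46.4
```

Emit:
{"op": "carry_out", "data": {"targets": [{"dp": [411.7, -460.2, 84], "yaw": 46.4}, {"dp": [411.7, -460.2, 84], "yaw": 46.4}, {"dp": [411.7, -460.2, 84], "yaw": 46.4}, {"dp": [411.7, -460.2, 84], "yaw": 46.4}, {"dp": [411.7, -460.2, 84], "yaw": 46.4}, {"dp": [411.7, -460.2, 84], "yaw": 46.4}, {"dp": [411.7, -460.2, 84], "yaw": 46.4}, {"dp": [411.7, -460.2, 84], "yaw": 46.4}, {"dp": [411.7, -460.2, 84], "yaw": 46.4}, {"dp": [411.7, -460.2, 84], "yaw": 46.4}, {"dp": [411.7, -460.2, 84], "yaw": 46.4}, {"dp": [411.7, -460.2, 84], "yaw": 46.4}], "fingers": 0.2, "grip_force": 50}}

```text
clock: 1.6
eef_pos: [437.7, -68.2, 130.4]
tcp_rot: [3.141, 0.001, -0.582]
contact_force: [-0.1, -0.1, 0.7]
opening: 0.599
grasp_force: 0.0
```

Run:
```python
from h import *
from rig import r
plan(r,(438,-68,130,-33.5),(438,-68,12,-33.5))
c=r.get_calibration("wrist");im=r.grab_frame("wrist");cv2.imwrite("pics/w1.png",im[:,:,::-1])
m=cream(im);cs,_=cv2.findContours(m,cv2.RETR_EXTERNAL,cv2.CHAIN_APPROX_NONE)
for q in cs:
    if cv2.contourArea(q)>300: print(cv2.boundingRect(q),rect(cast(c,q,25)))
print(proj(c,[[438,-68,25]]))
```

```text
at [437.7 -68.2 130.4] -33.4 q6 2.0 t 1.6 open 0.599 F [-0.1 -0.1  0.7]
-> (438, -68, 130, -33.5) dp [0.1, -0.3, 0.4] yaw 0.1
-> (438, -68, 12, -33.5) dp [0.1, -0.3, 118.4] yaw 0.1
(142, 270, 41, 45) [430.6  72.9  38.1  37.8 -65.4]
(21, 261, 63, 51) [489.8 138.5  54.2  51.  -10. ]
(265, 149, 30, 104) [439.5 -68.7  88.6  24.1 -32.7]
(114, 145, 62, 48) [524.4  11.   42.4  38.7  10.1]
(288, 52, 51, 54) [ 506.  -142.6   37.5   37.5   56.9]
[[279.78534873 204.71693372]]
```

View pics/w1.png

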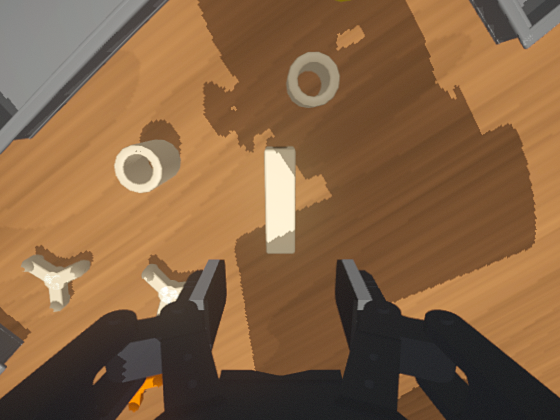

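The wrist view shows the post at (280,201), upright in the frame and clear of its neighbours. It matches the top-view fix to within 1.5 mm.

Emit:
{"op": "carry_out", "data": {"targets": [{"dp": [1, 0, 60], "yaw": 0}, {"dp": [1, 0, 105], "yaw": 0}, {"dp": [1, 0, 118], "yaw": 0}, {"dp": [1, 0, 118], "yaw": 0}, {"dp": [1, 0, 118], "yaw": 0}]}}

```text
clock: 2.28
eef_pos: [440.1, -69.6, 14.1]
tcp_rot: [-3.141, -0.002, -0.585]
contact_force: [-0.3, 0.4, 0.2]
opening: 0.604
grasp_force: 0.0
```

Emit:
{"op": "carry_out", "data": {"targets": [{"dp": [0, 0, 0], "yaw": 0}, {"dp": [0, 0, 0], "yaw": 0}, {"dp": [0, 0, 0], "yaw": 0}, {"dp": [0, 0, 0], "yaw": 0}, {"dp": [0, 0, 0], "yaw": 0}, {"dp": [0, 0, 0], "yaw": 0}, {"dp": [0, 0, -40], "yaw": 0}, {"dp": [0, 0, -100], "yaw": 0}, {"dp": [0, 0, -118], "yaw": 0}, {"dp": [0, 0, -118], "yaw": 0}], "fingers": -1}}

```text
clock: 3.52
eef_pos: [440.1, -69.2, 131.9]
tcp_rot: [-3.14, -0.003, -0.584]
contact_force: [0.3, -0.1, 0.3]
opening: 0.002
grasp_force: 0.0
```

Run:
```python
from h import *
from rig import r
plan(r,(532,-348,130,7.3),(532,-348,16,7.3))
```

```text
at [440.1 -69.2 131.9] -33.5 q6 2.0 t 3.52 open 0.002 F [ 0.3 -0.1  0.3]
-> (532, -348, 130, 7.3) dp [230.4, 181.9, 1.9] yaw -40.8
-> (532, -348, 16, 7.3) dp [230.4, 181.9, 115.9] yaw -40.8
```

Run:
```python
from h import *
from rig import r
a=r.grab_frame("side");b=r.grab_frame("wrist")
cv2.imwrite("pics/c2.png",cv2.resize(np.hstack([a,b]),(800,300))[:,:,::-1])
```

```text
(no output)
```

View pics/c2.png

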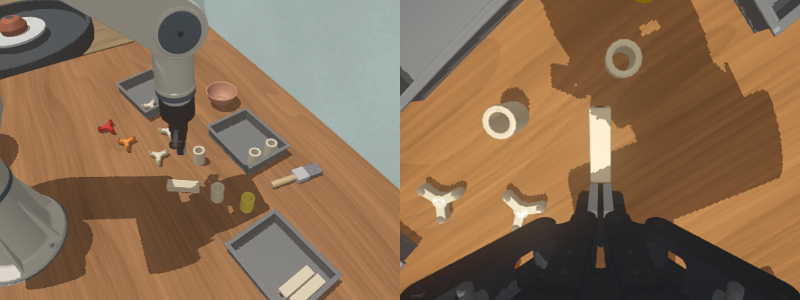

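Run:
```python
from h import *
from rig import r
s=r.sense();p=s['eef_pos'];t=p-[0,0,8]
for n in("side","wrist","top"):
    c=r.get_calibration(n);print(n,proj(c,[p,t,[440,-69,25]]).round(1))
    if n=="wrist":
        R=cv2.Rodrigues(c['rvec'])[0];print((-R.T@c['tvec']).round(1),R.round(2))
im=r.grab_frame("top")
cv2.imwrite("pics/t3.png",np.hstack([cv2.resize(im[150:350,180:430],None,fx=1.6,fy=1.6),cv2.resize(r.grab_frame("side")[130:330,180:430],None,fx=1.6,fy=1.6)])[:,:,::-1])
```

```text
side [[252.6 221.1]
 [252.8 224.1]
 [256.5 256.1]]
wrist [[280.1 259.1]
 [280.1 252.9]
 [279.2 203.4]]
[ 500.5 -110.2  289.6] [[-0.55 -0.83 -0.  ]
 [-0.8   0.53  0.29]
 [-0.24  0.16 -0.96]]
top [[315.6 271.1]
 [315.3 271.4]
 [311.7 274.2]]
```

View pics/t3.png

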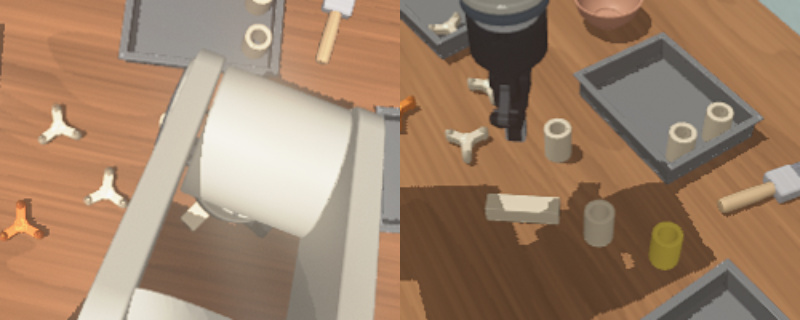

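Emit:
{"op": "carry_out", "data": {"targets": [{"dp": [0, 0, 0], "yaw": 0}, {"dp": [0, 0, 0], "yaw": 0}, {"dp": [0, 0, 0], "yaw": 0}, {"dp": [0, 0, 0], "yaw": 0}], "fingers": 0.2}}

```text
clock: 4.22
eef_pos: [439.0, -69.0, 130.6]
tcp_rot: [3.142, 0.0, -0.584]
contact_force: [0.8, -0.4, -0.5]
opening: 0.601
grasp_force: 0.0
```

Emit:
{"op": "carry_out", "data": {"targets": [{"dp": [0, 0, 60], "yaw": 0}, {"dp": [0, 0, 105], "yaw": 0}, {"dp": [0, 0, 121], "yaw": 0}, {"dp": [0, 0, 121], "yaw": 0}, {"dp": [0, 0, 121], "yaw": 0}, {"dp": [0, 0, 121], "yaw": 0}]}}

```text
clock: 4.97
eef_pos: [439.8, -69.1, 10.7]
tcp_rot: [-3.141, -0.002, -0.584]
contact_force: [0.6, 0.1, -0.9]
opening: 0.597
grasp_force: 0.0
```

Emit:
{"op": "carry_out", "data": {"targets": [{"dp": [0, 0, 0], "yaw": 0}, {"dp": [0, 0, 0], "yaw": 0}, {"dp": [0, 0, 0], "yaw": 0}], "fingers": -1, "grip_force": 60}}

```text
clock: 5.35
eef_pos: [439.1, -69.0, 9.9]
tcp_rot: [-3.141, -0.0, -0.584]
contact_force: [0.5, 0.6, -0.2]
opening: -0.001
grasp_force: 0.0
```

Emit:
{"op": "carry_out", "data": {"targets": [{"dp": [0, 0, 0], "yaw": 0}, {"dp": [0, 0, 0], "yaw": 0}, {"dp": [0, 0, 0], "yaw": 0}]}}

```text
clock: 5.72
eef_pos: [438.9, -69.0, 9.6]
tcp_rot: [3.142, 0.0, -0.584]
contact_force: [0.3, 0.7, -0.2]
opening: -0.001
grasp_force: 0.0
```

Run:
```python
from h import *
from rig import r
a=r.grab_frame("side");b=r.grab_frame("wrist")
cv2.imwrite("pics/c4.png",np.hstack([cv2.resize(a[150:300,180:360],(540,450)),cv2.resize(b[150:420,140:420],None,fx=.9,fy=1.6667)])[:,:,::-1])
s=r.sense();p=s['eef_pos'];t=p-[0,0,8]
for n in("side","wrist"):
    c=r.get_calibration(n);print(n,proj(c,[p,t]).round(1))
```

```text
side [[256.4 260.9]
 [256.6 263.3]]
wrist [[280.  259.1]
 [280.1 252.9]]
```

View pics/c4.png

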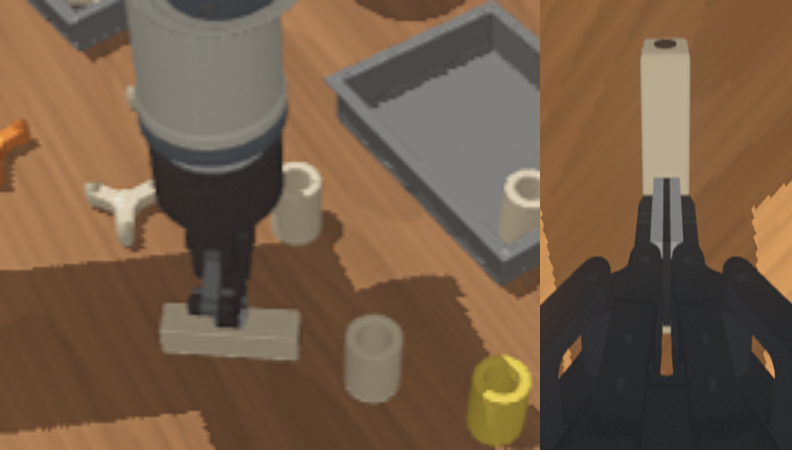

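The closed fingers sit just above the post, with the tip at about (228,325) in the side crop. So the real fingertips are well above where the nominal reach puts them. I'll reopen and go lower in checked steps.

Emit:
{"op": "carry_out", "data": {"targets": [{"dp": [0, 0, -10], "yaw": 0}, {"dp": [0, 0, -10], "yaw": 0}, {"dp": [0, 0, -10], "yaw": 0}, {"dp": [0, 0, 0], "yaw": 0}, {"dp": [0, 0, 10], "yaw": 0}, {"dp": [0, 0, 12], "yaw": 0}, {"dp": [0, 0, 12], "yaw": 0}], "fingers": 0.2}}

```text
clock: 6.7
eef_pos: [438.6, -68.9, -2.8]
tcp_rot: [3.141, 0.001, -0.584]
contact_force: [0.7, 0.5, -0.1]
opening: 0.6
grasp_force: 0.0
```

Emit:
{"op": "carry_out", "data": {"targets": [{"dp": [0, 0, 0], "yaw": 0}, {"dp": [0, 0, 0], "yaw": 0}, {"dp": [0, 0, 0], "yaw": 0}, {"dp": [0, 0, 0], "yaw": 0}], "fingers": -1}}

```text
clock: 7.2
eef_pos: [439.2, -69.0, -1.9]
tcp_rot: [-3.141, -0.001, -0.584]
contact_force: [-1.1, -0.2, 6.6]
opening: 0.272
grasp_force: 59.4
```

Run:
```python
from h import *
from rig import r
a=r.grab_frame("side");b=r.grab_frame("wrist")
cv2.imwrite("pics/c5.png",np.hstack([cv2.resize(a[150:300,180:360],(540,450)),cv2.resize(b[150:420,140:420],None,fx=.9,fy=1.6667)])[:,:,::-1])
```

```text
(no output)
```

View pics/c5.png

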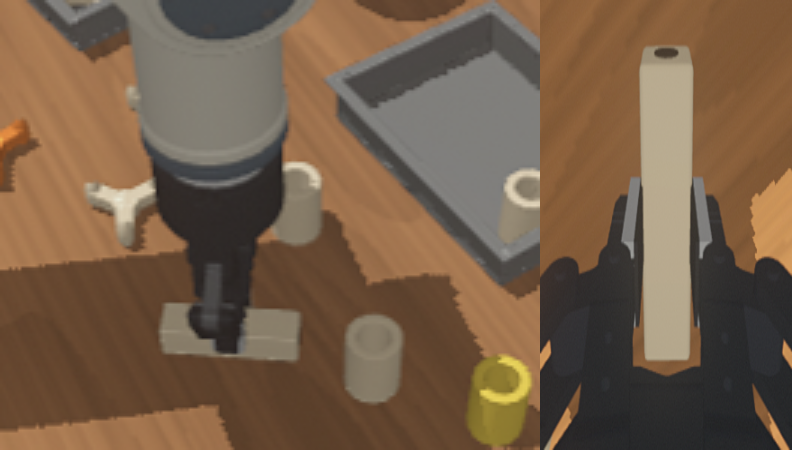

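Gripped: the opening reads 0.27 (about 23 mm) and the pads flank the post in the wrist crop at (640–700, 180–330). The place height will be the pick height plus the 4 mm floor.

Emit:
{"op": "carry_out", "data": {"targets": [{"dp": [0, 0, -40], "yaw": 0}, {"dp": [0, 0, -90], "yaw": 0}, {"dp": [0, 0, -110], "yaw": 0}, {"dp": [0, 0, -110], "yaw": 0}]}}

```text
clock: 7.8
eef_pos: [440.1, -69.2, 109.1]
tcp_rot: [-3.14, -0.003, -0.584]
contact_force: [0.1, 0.1, -1.1]
opening: 0.27
grasp_force: 59.4
```

Run:
```python
from h import *
from rig import r
plan(r,(532,-348,107,7.3),(490,148,107,20),(490,148,107,140))
print(r.sense()['grasp_force'])
```

```text
at [440.1 -69.2 109.1] -33.5 q6 2.0 t 7.8 open 0.27 F [ 0.1  0.1 -1.1]
-> (532, -348, 107, 7.3) dp [230.4, 181.9, 2.1] yaw -40.8
-> (490, 148, 107, 20) dp [-78.2, -208.7, 2.1] yaw -53.5
-> (490, 148, 107, 140) dp [-78.2, -208.7, 2.1] yaw -173.5
59.38504636287689
```

Emit:
{"op": "carry_out", "data": {"targets": [{"dp": [60, 45, 0], "yaw": -10}, {"dp": [110, 87, 0], "yaw": -20}, {"dp": [160, 127, 0], "yaw": -30}, {"dp": [205, 162, 0], "yaw": -38}, {"dp": [230.4, 181.9, 0], "yaw": -40.8}, {"dp": [230.4, 181.9, 0], "yaw": -40.8}, {"dp": [230.4, 181.9, 0], "yaw": -40.8}, {"dp": [230.4, 181.9, 40], "yaw": -40.8}, {"dp": [230.4, 181.9, 80], "yaw": -40.8}, {"dp": [230.4, 181.9, 95], "yaw": -40.8}, {"dp": [230.4, 181.9, 98], "yaw": -40.8}, {"dp": [230.4, 181.9, 98], "yaw": -40.8}]}}

```text
clock: 9.3
eef_pos: [531.6, -347.9, 10.8]
tcp_rot: [3.141, -0.001, 0.128]
contact_force: [-0.1, -0.4, -1.4]
opening: 0.27
grasp_force: 59.4
```

Run:
```python
from h import *
from rig import r
plan(r,(532,-348,1.2,7.3))
b=r.grab_frame("wrist");cv2.imwrite("pics/c6.png",b[:,:,::-1])
```

```text
at [ 531.6 -347.9   10.8] 7.4 q6 0.86 t 9.3 open 0.27 F [-0.1 -0.4 -1.4]
-> (532, -348, 1.2, 7.3) dp [0.4, 0.2, 9.6] yaw 0.1
```

View pics/c6.png

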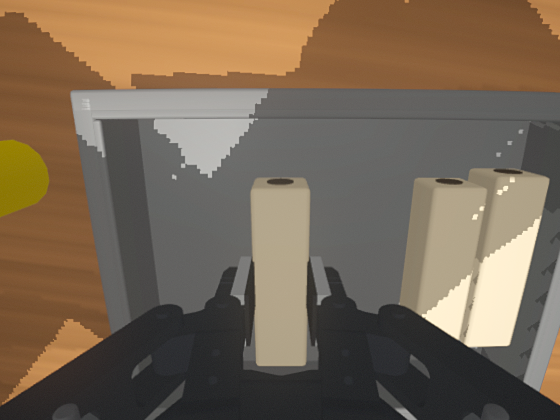

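The post (280,270) hangs level and parallel to the tray, clear of the two fixed posts at (440,270). I'll lower it slowly until I feel contact.

Emit:
{"op": "carry_out", "data": {"targets": [{"dp": [0, 0, 4], "yaw": 0}, {"dp": [0, 0, 7], "yaw": 0}, {"dp": [0, 0, 8], "yaw": 0}, {"dp": [0, 0, 8], "yaw": 0}, {"dp": [0, 0, 8], "yaw": 0}]}}

```text
clock: 9.98
eef_pos: [530.9, -347.9, 2.2]
tcp_rot: [3.142, -0.0, 0.128]
contact_force: [-1.9, 0.6, 5.7]
opening: 0.278
grasp_force: 60.2
```

Emit:
{"op": "carry_out", "data": {"targets": [{"dp": [0, 0, 0], "yaw": 0}, {"dp": [0, 0, 0], "yaw": 0}, {"dp": [0, 0, 0], "yaw": 0}, {"dp": [0, 0, -20], "yaw": 0}, {"dp": [0, 0, -60], "yaw": 0}, {"dp": [0, 0, -110], "yaw": 0}, {"dp": [0, 0, -120], "yaw": 0}], "fingers": 0.1}}

```text
clock: 10.85
eef_pos: [533.1, -349.2, 126.9]
tcp_rot: [3.137, -0.005, 0.128]
contact_force: [0.6, 0.3, -1.5]
opening: 0.55
grasp_force: 0.0
```

Run:
```python
from h import *
from rig import r
# tube_b candidates: yaw choices; natural = q1+90
plan(r,(505,-139,130,-5),(505,-139,130,20),(505,-139,130,75))
c=r.get_calibration("wrist");im=r.grab_frame("wrist");cs,_=cv2.findContours(cream(im),cv2.RETR_EXTERNAL,cv2.CHAIN_APPROX_NONE)
for q in cs:
    if cv2.contourArea(q)>300: print(cv2.boundingRect(q),rect(cast(c,q,29)))
```

```text
at [ 533.1 -349.2  126.9] 7.3 q6 0.86 t 10.85 open 0.55 F [ 0.6  0.3 -1.5]
-> (505, -139, 130, -5) dp [-1.0, -212.1, -3.1] yaw 12.3
-> (505, -139, 130, 20) dp [-1.0, -212.1, -3.1] yaw -12.7
-> (505, -139, 130, 75) dp [-1.0, -212.1, -3.1] yaw -67.7
(0, 195, 27, 43) [ 495.5 -129.1   37.3   22.5   -6.6]
(378, 159, 78, 146) [ 523.1 -464.   129.3   50.6    7.1]
(262, 155, 31, 106) [ 531.2 -347.9   88.5   23.6    7.9]
(334, 151, 98, 116) [ 540.7 -431.4   97.9   72.4    7.2]
(166, 103, 111, 121) [ 560.9 -301.1   94.1   82.2    6.6]
```

Emit:
{"op": "carry_out", "data": {"targets": [{"dp": [-1, -50, -3], "yaw": -10.7}, {"dp": [-1, -100, -3], "yaw": -21.4}, {"dp": [-1, -150, -3], "yaw": -32}, {"dp": [-1, -195, -3], "yaw": -42}, {"dp": [-1, -212, -3], "yaw": -53}, {"dp": [-1, -212, -3], "yaw": -63}, {"dp": [-1, -212, -3], "yaw": -67.7}, {"dp": [-1, -212, -3], "yaw": -67.7}], "fingers": 0.4}}

```text
clock: 11.9
eef_pos: [502.3, -137.4, 124.2]
tcp_rot: [-3.14, 0.0, 1.309]
contact_force: [0.0, -0.2, -0.3]
opening: 0.702
grasp_force: 0.0
```

Run:
```python
from h import *
from rig import r
c=r.get_calibration("wrist");im=r.grab_frame("wrist")
cs,_=cv2.findContours(cream(im),cv2.RETR_CCOMP,cv2.CHAIN_APPROX_NONE)
for q in cs:
    if 150<cv2.contourArea(q)<6000: print(cv2.boundingRect(q),cv2.contourArea(q),"z50",rect(cast(c,q,50)))
plan(r,(505,-139,10,75))
cv2.imwrite("pics/w7.png",im[:,:,::-1])
```

```text
(403, 377, 41, 43) 977.5 z50 [ 584.9 -340.3   52.2   39.    77.5]
(261, 349, 98, 31) 1044.0 z50 [ 492.4 -270.6   80.7   32.5  -20.2]
(261, 182, 48, 57) 2001.0 z50 [ 506.5 -134.5   43.    34.9   75.1]
(269, 202, 32, 29) 506.5 z50 [ 505.2 -139.4   22.2   21.9  -60.7]
(551, 171, 9, 47) 177.5 z50 [ 704.8 -174.9   36.3    6.1   88.8]
(476, 71, 27, 12) 177.0 z50 [662.9 -78.8  17.9   6.5  -9.4]
(229, 0, 56, 40) 945.5 z50 [521.7  -7.7  34.7  22.6 -15.2]
at [ 502.3 -137.5  124.3] 74.9 q6 -0.01 t 11.95 open 0.698 F [-0.6 -0.3 -0.6]
-> (505, -139, 10, 75) dp [-0.8, 3.0, 114.3] yaw -0.1
```

View pics/w7.png

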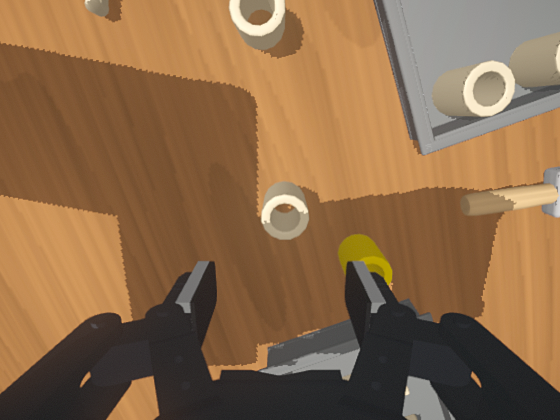

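The tube's bore is at (285,217), which casts to (505,-139) and matches the top view. The yellow tube at (370,262) stays clear of the right finger.

Emit:
{"op": "carry_out", "data": {"targets": [{"dp": [-1, 3, 40], "yaw": 0}, {"dp": [-1, 3, 85], "yaw": 0}, {"dp": [-1, 3, 110], "yaw": 0}, {"dp": [-1, 3, 114], "yaw": 0}, {"dp": [-1, 3, 114], "yaw": 0}, {"dp": [-1, 3, 114], "yaw": 0}]}}

```text
clock: 12.7
eef_pos: [506.4, -139.7, 11.8]
tcp_rot: [3.14, 0.0, 1.309]
contact_force: [0.5, 0.2, 0.0]
opening: 0.698
grasp_force: 0.0
```

Emit:
{"op": "carry_out", "data": {"targets": [{"dp": [0, 0, 0], "yaw": 0}, {"dp": [0, 0, 0], "yaw": 0}, {"dp": [0, 0, 0], "yaw": 0}, {"dp": [0, 0, 0], "yaw": 0}], "fingers": -1, "grip_force": 50}}

```text
clock: 13.2
eef_pos: [506.1, -139.6, 11.8]
tcp_rot: [3.14, 0.0, 1.31]
contact_force: [-2.2, 0.5, 7.7]
opening: 0.395
grasp_force: 49.3
```

Emit:
{"op": "carry_out", "data": {"targets": [{"dp": [0, 0, -40], "yaw": 0}, {"dp": [0, 0, -90], "yaw": 0}, {"dp": [0, 0, -110], "yaw": 0}, {"dp": [0, 0, -110], "yaw": 0}]}}

```text
clock: 13.7
eef_pos: [506.7, -139.7, 122.5]
tcp_rot: [3.138, 0.0, 1.31]
contact_force: [0.1, 0.3, -2.0]
opening: 0.399
grasp_force: 50.5
```

Run:
```python
from h import *
from rig import r
print(cast(r.get_calibration("top"),[[388,231],[213,119]],50).round())
plan(r,(681,40,120,95.3),(681,40,15,95.3))
```

```text
[[ 558. -205.]
 [ 723.  209.]]
at [ 506.7 -139.7  122.5] 75.0 q6 -0.01 t 13.7 open 0.399 F [ 0.1  0.3 -2. ]
-> (681, 40, 120, 95.3) dp [218.6, 122.0, 2.5] yaw -20.3
-> (681, 40, 15, 95.3) dp [218.6, 122.0, 107.5] yaw -20.3
```

Emit:
{"op": "carry_out", "data": {"targets": [{"dp": [45, 25, 0], "yaw": -5}, {"dp": [95, 53, 0], "yaw": -10}, {"dp": [145, 81, 0], "yaw": -15}, {"dp": [190, 106, 0], "yaw": -20.3}, {"dp": [218.6, 122, 0], "yaw": -20.3}, {"dp": [218.6, 122, 0], "yaw": -20.3}, {"dp": [218.6, 122, 0], "yaw": -20.3}, {"dp": [218.6, 122, 40], "yaw": -20.3}, {"dp": [218.6, 122, 80], "yaw": -20.3}, {"dp": [218.6, 122, 96], "yaw": -20.3}, {"dp": [218.6, 122, 100], "yaw": -20.3}, {"dp": [218.6, 122, 100], "yaw": -20.3}]}}

```text
clock: 15.2
eef_pos: [680.4, 40.0, 21.7]
tcp_rot: [3.14, 0.0, 1.664]
contact_force: [-0.6, 0.3, -0.6]
opening: 0.394
grasp_force: 50.5
```

Emit:
{"op": "carry_out", "data": {"targets": [{"dp": [0, 0, 3], "yaw": 0}, {"dp": [0, 0, 5], "yaw": 0}, {"dp": [0, 0, 6.5], "yaw": 0}, {"dp": [0, 0, 6.5], "yaw": 0}, {"dp": [0, 0, 6.5], "yaw": 0}]}}

```text
clock: 15.82
eef_pos: [680.2, 40.4, 15.8]
tcp_rot: [3.141, 0.0, 1.664]
contact_force: [-4.1, 0.3, 10.6]
opening: 0.395
grasp_force: 51.7
```

Contact with the floor is felt, so I release, rise and go to the second tube.

Emit:
{"op": "carry_out", "data": {"targets": [{"dp": [0, 0, 0], "yaw": 0}, {"dp": [0, 0, 0], "yaw": 0}, {"dp": [0, 0, 0], "yaw": 0}, {"dp": [0, 0, -20], "yaw": 0}, {"dp": [0, 0, -60], "yaw": 0}, {"dp": [0, 0, -105], "yaw": 0}, {"dp": [0, 0, -108], "yaw": 0}, {"dp": [0, 0, -108], "yaw": 0}], "fingers": 0.4}}

```text
clock: 16.82
eef_pos: [679.9, 40.3, 123.1]
tcp_rot: [3.14, 0.0, 1.664]
contact_force: [-0.1, 0.0, -0.2]
opening: 0.699
grasp_force: 0.0
```

Run:
```python
from h import *
from rig import r
c=r.get_calibration("wrist");im=r.grab_frame("wrist")
cs,_=cv2.findContours(cream(im),cv2.RETR_CCOMP,cv2.CHAIN_APPROX_NONE)
for q in cs:
    if 150<cv2.contourArea(q)<6000: print(cv2.boundingRect(q),cv2.contourArea(q),"z54",rect(cast(c,q,54)))
plan(r,(521.7,-1,124,95.3),(521.7,-1,10,95.3))
```

```text
(299, 316, 41, 55) 823.0 z54 [725.8 -68.5  53.1  33.7  79. ]
(536, 311, 24, 80) 932.5 z54 [922.4 -63.2  87.1  20.9 -68.9]
(256, 180, 49, 61) 1990.0 z54 [677.8  42.7  42.3  35.8 -44.7]
(265, 203, 27, 29) 412.0 z54 [676.7  41.7  22.2  14.6  68.1]
(208, 155, 98, 32) 1016.5 z54 [657.4  81.9  68.9  21.   22.1]
(170, 137, 164, 102) 1201.0 z54 [642.2  83.4 125.5  63.5  40.6]
(11, 10, 63, 68) 1411.5 z54 [515.5 140.6  40.4  38.8  -7.8]
at [679.3  40.3 122. ] 95.3 q6 -0.04 t 16.88 open 0.704 F [-1.  -0.1  0. ]
-> (521.7, -1, 124, 95.3) dp [-26.4, -160.7, -2.0] yaw 0.0
-> (521.7, -1, 10, 95.3) dp [-26.4, -160.7, 112.0] yaw 0.0
```

Emit:
{"op": "carry_out", "data": {"targets": [{"dp": [-9, -55, -2], "yaw": 0}, {"dp": [-18, -110, -2], "yaw": 0}, {"dp": [-26.4, -160.7, -2], "yaw": 0}, {"dp": [-26.4, -160.7, -2], "yaw": 0}, {"dp": [-26.4, -160.7, -2], "yaw": 0}, {"dp": [-26.4, -160.7, -2], "yaw": 0}, {"dp": [-26.4, -160.7, 40], "yaw": 0}, {"dp": [-26.4, -160.7, 85], "yaw": 0}, {"dp": [-26.4, -160.7, 108], "yaw": 0}, {"dp": [-26.4, -160.7, 112], "yaw": 0}, {"dp": [-26.4, -160.7, 112], "yaw": 0}, {"dp": [-26.4, -160.7, 112], "yaw": 0}]}}

```text
clock: 18.38
eef_pos: [523.3, -0.9, 11.2]
tcp_rot: [3.14, 0.0, 1.664]
contact_force: [0.2, -1.5, 0.5]
opening: 0.704
grasp_force: 0.0
```

Emit:
{"op": "carry_out", "data": {"targets": [{"dp": [0, 0, 0], "yaw": 0}, {"dp": [0, 0, 0], "yaw": 0}, {"dp": [0, 0, 0], "yaw": 0}, {"dp": [0, 0, 0], "yaw": 0}], "fingers": -1}}

```text
clock: 18.88
eef_pos: [522.9, -0.9, 11.3]
tcp_rot: [3.14, 0.0, 1.664]
contact_force: [-2.0, -0.1, 8.2]
opening: 0.403
grasp_force: 49.0
```

Emit:
{"op": "carry_out", "data": {"targets": [{"dp": [0, 0, -40], "yaw": 0}, {"dp": [0, 0, -90], "yaw": 0}, {"dp": [0, 0, -110], "yaw": 0}, {"dp": [0, 0, -110], "yaw": 0}]}}

```text
clock: 19.38
eef_pos: [523.5, -1.0, 122.0]
tcp_rot: [3.138, 0.0, 1.664]
contact_force: [-0.9, -0.3, -1.4]
opening: 0.403
grasp_force: 50.4
```

Run:
```python
from h import *
from rig import r
plan(r,(685.4,-10,120,95.3),(685.4,-10,21,95.3))
```

```text
at [523.5  -1.  122. ] 95.3 q6 -0.1 t 19.38 open 0.403 F [-0.9 -0.3 -1.4]
-> (685.4, -10, 120, 95.3) dp [-24.1, 160.4, 2.0] yaw 0.0
-> (685.4, -10, 21, 95.3) dp [-24.1, 160.4, 101.0] yaw 0.0
```

Emit:
{"op": "carry_out", "data": {"targets": [{"dp": [-8, 50, 0], "yaw": 0}, {"dp": [-16, 105, 0], "yaw": 0}, {"dp": [-24, 150, 0], "yaw": 0}, {"dp": [-24, 160, 0], "yaw": 0}, {"dp": [-24, 160, 0], "yaw": 0}, {"dp": [-24, 160, 0], "yaw": 0}, {"dp": [-24, 160, 40], "yaw": 0}, {"dp": [-24, 160, 80], "yaw": 0}, {"dp": [-24, 160, 96], "yaw": 0}, {"dp": [-24, 160, 100], "yaw": 0}, {"dp": [-24, 160, 100], "yaw": 0}]}}

```text
clock: 20.75
eef_pos: [684.4, -10.0, 21.4]
tcp_rot: [3.14, 0.0, 1.664]
contact_force: [-0.3, 0.8, -1.5]
opening: 0.403
grasp_force: 50.5
```

Emit:
{"op": "carry_out", "data": {"targets": [{"dp": [0, 0, 3], "yaw": 0}, {"dp": [0, 0, 5], "yaw": 0}, {"dp": [0, 0, 6.5], "yaw": 0}, {"dp": [0, 0, 6.5], "yaw": 0}, {"dp": [0, 0, 6.5], "yaw": 0}]}}

```text
clock: 21.38
eef_pos: [684.3, -9.9, 15.3]
tcp_rot: [3.141, 0.0, 1.664]
contact_force: [-3.3, 0.3, 11.0]
opening: 0.402
grasp_force: 51.6
```

Emit:
{"op": "carry_out", "data": {"targets": [{"dp": [0, 0, 0], "yaw": 0}, {"dp": [0, 0, 0], "yaw": 0}, {"dp": [0, 0, 0], "yaw": 0}, {"dp": [0, 0, -20], "yaw": 0}, {"dp": [0, 0, -60], "yaw": 0}, {"dp": [0, 0, -105], "yaw": 0}, {"dp": [0, 0, -108], "yaw": 0}, {"dp": [0, 0, -108], "yaw": 0}], "fingers": 0.4}}

```text
clock: 22.38
eef_pos: [683.9, -10.0, 122.6]
tcp_rot: [3.14, 0.0, 1.664]
contact_force: [0.7, -0.5, -0.7]
opening: 0.7
grasp_force: 0.0
```

Run:
```python
from h import *
from rig import r
plan(r,(510,50,60,95.3),(510,50,0,95.3))
```

```text
at [683.9 -10.  122.6] 95.3 q6 -0.11 t 22.38 open 0.7 F [ 0.7 -0.5 -0.7]
-> (510, 50, 60, 95.3) dp [75.9, -167.6, 62.6] yaw 0.0
-> (510, 50, 0, 95.3) dp [75.9, -167.6, 122.6] yaw 0.0
```

Emit:
{"op": "carry_out", "data": {"targets": [{"dp": [20, -50, 0], "yaw": 0}, {"dp": [45, -105, 0], "yaw": 0}, {"dp": [68, -155, 0], "yaw": 0}, {"dp": [76, -167, 0], "yaw": 0}, {"dp": [76, -167, 0], "yaw": 0}, {"dp": [76, -167, 50], "yaw": 0}, {"dp": [76, -167, 100], "yaw": 0}, {"dp": [76, -167, 118], "yaw": 0}, {"dp": [76, -167, 122], "yaw": 0}, {"dp": [76, -167, 122], "yaw": 0}, {"dp": [76, -167, 126], "yaw": 0}, {"dp": [76, -167, 126], "yaw": 0}], "fingers": -1}}

```text
clock: 23.88
eef_pos: [510.9, 50.2, -3.8]
tcp_rot: [3.141, 0.0, 1.664]
contact_force: [1.3, 0.2, 0.1]
opening: -0.002
grasp_force: 0.0
```

Emit:
{"op": "carry_out", "data": {"targets": [{"dp": [0, 0, 2], "yaw": 0}, {"dp": [0, 0, 4], "yaw": 0}, {"dp": [0, 0, 4], "yaw": 0}]}}

```text
clock: 24.25
eef_pos: [510.3, 50.2, -8.4]
tcp_rot: [-3.141, -0.0, 1.664]
contact_force: [-0.4, -0.4, -0.5]
opening: -0.001
grasp_force: 0.0
```

Emit:
{"op": "carry_out", "data": {"targets": [{"dp": [0, 0, 1.5], "yaw": 0}, {"dp": [0, 0, 3], "yaw": 0}, {"dp": [0, 0, 3], "yaw": 0}]}}

```text
clock: 24.62
eef_pos: [510.3, 50.2, -11.5]
tcp_rot: [-3.141, 0.0, 1.664]
contact_force: [0.5, -0.3, -0.4]
opening: 0.001
grasp_force: 0.0
```

Emit:
{"op": "carry_out", "data": {"targets": [{"dp": [0, 0, 1.5], "yaw": 0}, {"dp": [0, 0, 2.5], "yaw": 0}, {"dp": [0, 0, 2.5], "yaw": 0}]}}

```text
clock: 25.0
eef_pos: [510.3, 50.2, -13.9]
tcp_rot: [-3.141, 0.0, 1.664]
contact_force: [-0.6, 0.3, 1.4]
opening: 0.003
grasp_force: 0.0
```

Emit:
{"op": "carry_out", "data": {"targets": [{"dp": [0, 0, 1], "yaw": 0}, {"dp": [0, 0, 2], "yaw": 0}, {"dp": [0, 0, 2], "yaw": 0}]}}

```text
clock: 25.38
eef_pos: [510.4, 50.2, -15.9]
tcp_rot: [-3.141, 0.0, 1.664]
contact_force: [0.5, -0.7, -0.2]
opening: -0.002
grasp_force: 0.0
```

Emit:
{"op": "carry_out", "data": {"targets": [{"dp": [0, 0, 1], "yaw": 0}, {"dp": [0, 0, 1.5], "yaw": 0}, {"dp": [0, 0, 1.5], "yaw": 0}]}}

```text
clock: 25.75
eef_pos: [510.5, 50.2, -16.6]
tcp_rot: [3.141, 0.0, 1.664]
contact_force: [-3.7, -0.1, 13.4]
opening: -0.0
grasp_force: 6.3
```

Emit:
{"op": "carry_out", "data": {"targets": [{"dp": [0, 0, 1], "yaw": 0}, {"dp": [0, 0, 1.5], "yaw": 0}, {"dp": [0, 0, 1.5], "yaw": 0}]}}

```text
clock: 26.12
eef_pos: [510.6, 50.2, -16.7]
tcp_rot: [3.141, 0.0, 1.664]
contact_force: [-8.3, -0.0, 36.4]
opening: -0.0
grasp_force: 17.6
```

The bench is felt at TCP z ≈ -16.4, so fingers at TCP z ≈ -12.5 will cover the stilt's arms. Next I go above the first stilt.

Emit:
{"op": "carry_out", "data": {"targets": [{"dp": [0, 0, -40], "yaw": 0}, {"dp": [0, 0, -80], "yaw": 0}, {"dp": [0, 0, -110], "yaw": 0}, {"dp": [0, 0, -125], "yaw": 0}, {"dp": [82, -29, -125], "yaw": 8}, {"dp": [82, -29, -125], "yaw": 15}, {"dp": [82, -29, -125], "yaw": 15}, {"dp": [82, -29, -125], "yaw": 15}], "fingers": -0.1}}

```text
clock: 27.12
eef_pos: [474.0, 128.7, 105.8]
tcp_rot: [-3.141, 0.0, 1.405]
contact_force: [-0.4, 0.3, -0.5]
opening: 0.449
grasp_force: 0.0
```

Run:
```python
from h import *
from rig import r
c=r.get_calibration("wrist");im=r.grab_frame("wrist");cv2.imwrite("pics/w8.png",im[:,:,::-1])
m=cream(im);n,l,st,ce=cv2.connectedComponentsWithStats(m)
for g in((490.6,148.5,20),(421.2,66.5,6)):
    uv=proj(c,[[g[0],g[1],19]])[0]
    k=int(np.argmin([np.hypot(*(x-uv)) if 300<s[4]<8000 else 9999 for x,s in zip(ce,st)]))
    v,u=np.nonzero(l==k);P=cast(c,np.c_[u,v],21);cc=P.mean(0);ph=np.radians(g[2])
    for _ in range(4):
        D=P-cc;rr=np.hypot(*D.T);t=np.arctan2(D[:,1],D[:,0]);w=rr>15
        ph=np.angle(np.sum(np.exp(3j*t[w])*rr[w]))/3
        tips=[P[D@[np.cos(ph+j*2*np.pi/3),np.sin(ph+j*2*np.pi/3)]>14].mean(0) for j in range(3)];cc=np.mean(tips,0)
    print(st[k],"centre",cc.round(1),"arm",np.degrees(ph).round(1),np.round(tips,1).tolist())
plan(r,(487.9,132.7,120,80.3),(487.9,132.7,-12.5,80.3))
```

```text
[ 261  155   75   65 1761] centre [490.9 151.2] arm 20.2 [[511.2, 158.4], [474.1, 165.0], [487.5, 130.2]]
[240 272  25  22 352] centre [nan nan] arm 0.0 [[nan, nan], [nan, nan], [nan, nan]]
at [474.2 128.5 105.9] 80.4 q6 0.43 t 27.18 open 0.451 F [-1.3 -0.2 -0.3]
-> (487.9, 132.7, 120, 80.3) dp [6.5, 12.8, -14.1] yaw 0.1
-> (487.9, 132.7, -12.5, 80.3) dp [6.5, 12.8, 118.4] yaw 0.1<stdin>:12: RuntimeWarning: Mean of empty slice.
  ret = um.true_divide(
```

View pics/w8.png

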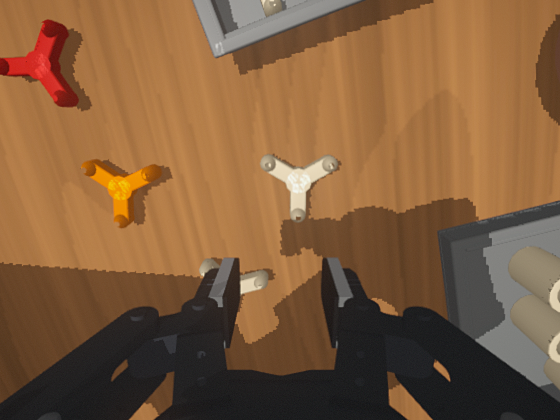

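The cream stilt's hub is at (298,180), with its near arm pointing straight back at (298,213). That is square to the jaws and clear of its neighbours.

Emit:
{"op": "carry_out", "data": {"targets": [{"dp": [8, 13, 30], "yaw": 0}, {"dp": [8, 13, 75], "yaw": 0}, {"dp": [8, 13, 105], "yaw": 0}, {"dp": [8, 13, 115], "yaw": 0}, {"dp": [8, 13, 118], "yaw": 0}, {"dp": [8, 13, 118], "yaw": 0}, {"dp": [8, 13, 118], "yaw": 0}]}}

```text
clock: 28.05
eef_pos: [488.9, 135.0, -10.8]
tcp_rot: [3.14, -0.001, 1.402]
contact_force: [0.5, -1.1, -0.1]
opening: 0.452
grasp_force: 0.0
```

Emit:
{"op": "carry_out", "data": {"targets": [{"dp": [0, 0, 0], "yaw": 0}, {"dp": [0, 0, 0], "yaw": 0}, {"dp": [0, 0, 0], "yaw": 0}, {"dp": [0, 0, 0], "yaw": 0}], "fingers": -1, "grip_force": 40}}

```text
clock: 28.55
eef_pos: [488.5, 135.1, -11.1]
tcp_rot: [3.141, -0.0, 1.402]
contact_force: [-0.2, 0.4, 6.9]
opening: 0.162
grasp_force: 34.4
```

Emit:
{"op": "carry_out", "data": {"targets": [{"dp": [0, 0, -40], "yaw": 0}, {"dp": [0, 0, -85], "yaw": 0}, {"dp": [0, 0, -100], "yaw": 0}, {"dp": [0, 0, -100], "yaw": 0}]}}

```text
clock: 29.05
eef_pos: [488.6, 135.0, 88.9]
tcp_rot: [3.14, -0.001, 1.402]
contact_force: [0.3, -0.4, -0.6]
opening: 0.159
grasp_force: 34.4
```

Run:
```python
from h import *
from rig import r
plan(r,(485.3,340.3,90,100.4),(485.3,340.3,-1,100.4))
print(r.sense()['grasp_force'])
c=r.get_calibration("wrist");im=r.grab_frame("wrist");cv2.imwrite("pics/w9.png",im[150:420,140:420,::-1])
```

```text
at [488.6 135.   88.9] 80.3 q6 0.44 t 29.05 open 0.159 F [ 0.3 -0.4 -0.6]
-> (485.3, 340.3, 90, 100.4) dp [201.8, -37.7, -1.1] yaw -20.1
-> (485.3, 340.3, -1, 100.4) dp [201.8, -37.7, 89.9] yaw -20.1
34.38595533370972
```

View pics/w9.png

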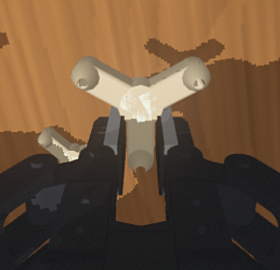

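The stilt is held level across one arm, with its hub at (140,103) in the crop. I carry it to the stilt tray.

Emit:
{"op": "carry_out", "data": {"targets": [{"dp": [45, -8, -1], "yaw": -5}, {"dp": [95, -18, -1], "yaw": -10}, {"dp": [145, -27, -1], "yaw": -15}, {"dp": [190, -36, -1], "yaw": -20}, {"dp": [202, -37.7, -1], "yaw": -20}, {"dp": [202, -37.7, -1], "yaw": -20}, {"dp": [202, -37.7, 35], "yaw": -20}, {"dp": [202, -37.7, 70], "yaw": -20}, {"dp": [202, -37.7, 86], "yaw": -20}, {"dp": [202, -37.7, 90], "yaw": -20}, {"dp": [202, -37.7, 90], "yaw": -20}, {"dp": [202, -37.7, 90], "yaw": -20}]}}

```text
clock: 30.6
eef_pos: [485.6, 340.7, -0.7]
tcp_rot: [3.14, -0.001, 1.751]
contact_force: [0.7, 0.6, 0.3]
opening: 0.164
grasp_force: 34.4
```

Emit:
{"op": "carry_out", "data": {"targets": [{"dp": [0, 0, 2], "yaw": 0}, {"dp": [0, 0, 4], "yaw": 0}, {"dp": [0, 0, 5], "yaw": 0}, {"dp": [0, 0, 5], "yaw": 0}, {"dp": [0, 0, 5], "yaw": 0}]}}

```text
clock: 31.22
eef_pos: [484.8, 340.3, -6.8]
tcp_rot: [-3.142, 0.0, 1.751]
contact_force: [0.6, 0.1, 0.6]
opening: 0.161
grasp_force: 34.4
```

Emit:
{"op": "carry_out", "data": {"targets": [{"dp": [0, 0, 0.7], "yaw": 0}, {"dp": [0, 0, 1], "yaw": 0}, {"dp": [0, 0, 1], "yaw": 0}]}}

```text
clock: 31.6
eef_pos: [484.9, 340.4, -7.1]
tcp_rot: [3.141, -0.0, 1.751]
contact_force: [-2.2, -2.1, 8.0]
opening: 0.167
grasp_force: 35.4
```

Emit:
{"op": "carry_out", "data": {"targets": [{"dp": [0, 0, 0], "yaw": 0}, {"dp": [0, 0, 0], "yaw": 0}, {"dp": [0, 0, 0], "yaw": 0}, {"dp": [0, 0, -20], "yaw": 0}, {"dp": [0, 0, -60], "yaw": 0}, {"dp": [0, 0, -110], "yaw": 0}, {"dp": [0, 0, -113], "yaw": 0}, {"dp": [0, 0, -113], "yaw": 0}], "fingers": -0.1}}

```text
clock: 32.6
eef_pos: [484.9, 340.4, 106.1]
tcp_rot: [3.14, -0.001, 1.751]
contact_force: [-0.3, -0.5, 0.1]
opening: 0.449
grasp_force: 0.0
```

Run:
```python
from h import *
from rig import r
plan(r,(415,50,106,66.4))
```

```text
at [484.9 340.4 106.1] 100.3 q6 0.43 t 32.6 open 0.449 F [-0.3 -0.5  0.1]
-> (415, 50, 106, 66.4) dp [-273.1, -120.9, 0.1] yaw 33.9
```

Emit:
{"op": "carry_out", "data": {"targets": [{"dp": [-50, -22, 0], "yaw": 7}, {"dp": [-105, -46, 0], "yaw": 14}, {"dp": [-160, -71, 0], "yaw": 21}, {"dp": [-215, -95, 0], "yaw": 28}, {"dp": [-260, -115, 0], "yaw": 34}, {"dp": [-273, -121, 0], "yaw": 34}, {"dp": [-273, -121, 0], "yaw": 34}, {"dp": [-273, -121, 0], "yaw": 34}]}}

```text
clock: 33.6
eef_pos: [415.2, 50.8, 105.0]
tcp_rot: [-3.141, -0.0, 1.159]
contact_force: [-0.0, -0.1, -0.7]
opening: 0.449
grasp_force: 0.0
```

Run:
```python
from h import *
from rig import r
c=r.get_calibration("wrist");im=r.grab_frame("wrist")
m=cream(im);n,l,st,ce=cv2.connectedComponentsWithStats(m)
g=(421.2,66.5,6);uv=proj(c,[[g[0],g[1],19]])[0]
k=int(np.argmin([np.hypot(*(x-uv)) if 300<s[4]<8000 else 9999 for x,s in zip(ce,st)]))
v,u=np.nonzero(l==k);P=cast(c,np.c_[u,v],21);cc=P.mean(0)
for _ in range(4):
    D=P-cc;rr=np.hypot(*D.T);t=np.arctan2(D[:,1],D[:,0]);w=rr>15
    ph=np.angle(np.sum(np.exp(3j*t[w])*rr[w]))/3
    tips=[P[D@[np.cos(ph+j*2*np.pi/3),np.sin(ph+j*2*np.pi/3)]>14].mean(0) for j in range(3)];cc=np.mean(tips,0)
print(st[k],"centre",cc.round(1),"arm",np.degrees(ph).round(1),np.round(tips,1).tolist())
a=ph+np.radians(240);g=(cc[0]-.2+15.5*np.cos(a),cc[1]-1+15.5*np.sin(a));print(np.round(g,1))
plan(r,(*g,-12.5,np.degrees(a)-180))
```

```text
[ 241  163   75   66 1713] centre [421.5  69.2] arm 6.4 [[443.2, 71.2], [408.1, 86.4], [413.2, 50.0]]
[415.1  54. ]
at [415.2  51.  105. ] 66.4 q6 0.53 t 33.65 open 0.452 F [-0.5  0.6  0.1]
-> (np.float64(415.12948397304314), np.float64(53.988717854512984), -12.5, np.float64(66.44484020521341)) dp [2.7, -1.2, 117.5] yaw -0.0
```

Emit:
{"op": "carry_out", "data": {"targets": [{"dp": [2.5, -1, 30], "yaw": 0}, {"dp": [2.5, -1, 75], "yaw": 0}, {"dp": [2.5, -1, 105], "yaw": 0}, {"dp": [2.5, -1, 114], "yaw": 0}, {"dp": [2.5, -1, 117], "yaw": 0}, {"dp": [2.5, -1, 117], "yaw": 0}, {"dp": [2.5, -1, 117], "yaw": 0}]}}

```text
clock: 34.52
eef_pos: [415.7, 52.9, -10.9]
tcp_rot: [3.14, -0.001, 1.158]
contact_force: [0.6, 0.2, 0.2]
opening: 0.45
grasp_force: 0.0
```

Emit:
{"op": "carry_out", "data": {"targets": [{"dp": [0, 0, 0], "yaw": 0}, {"dp": [0, 0, 0], "yaw": 0}, {"dp": [0, 0, 0], "yaw": 0}, {"dp": [0, 0, 0], "yaw": 0}], "fingers": -1}}

```text
clock: 35.02
eef_pos: [415.4, 52.7, -11.4]
tcp_rot: [3.141, -0.001, 1.158]
contact_force: [-0.6, -0.8, 6.6]
opening: 0.13
grasp_force: 46.4
```

Emit:
{"op": "carry_out", "data": {"targets": [{"dp": [0, 0, -40], "yaw": 0}, {"dp": [0, 0, -85], "yaw": 0}, {"dp": [0, 0, -100], "yaw": 0}, {"dp": [0, 0, -100], "yaw": 0}]}}

```text
clock: 35.52
eef_pos: [415.7, 52.8, 89.2]
tcp_rot: [3.139, -0.001, 1.158]
contact_force: [0.3, -0.6, -0.8]
opening: 0.124
grasp_force: 45.5
```

Run:
```python
from h import *
from rig import r
t=np.radians(10.4);X=np.array([np.cos(t),np.sin(t)]);Y=np.array([-X[1],X[0]])
p=np.array([512.5,358.6])+30*X+(54-15)*Y;print(p)
plan(r,(*p.round(1),90,100.4),(*p.round(1),-1,100.4))
print(r.sense()['grasp_force'])
```

```text
[534.96689746 402.37486172]
at [415.7  52.8  89.2] 66.3 q6 0.54 t 35.52 open 0.124 F [ 0.3 -0.6 -0.8]
-> (np.float64(535.0), np.float64(402.4), 90, 100.4) dp [368.1, -31.1, -0.8] yaw -34.1
-> (np.float64(535.0), np.float64(402.4), -1, 100.4) dp [368.1, -31.1, 90.2] yaw -34.1
45.47234925208613
```

Emit:
{"op": "carry_out", "data": {"targets": [{"dp": [45, -4, -1], "yaw": -6}, {"dp": [100, -8, -1], "yaw": -12}, {"dp": [155, -13, -1], "yaw": -18}, {"dp": [210, -18, -1], "yaw": -24}, {"dp": [265, -22, -1], "yaw": -30}, {"dp": [320, -27, -1], "yaw": -34}, {"dp": [360, -30, -1], "yaw": -34}, {"dp": [368, -31, -1], "yaw": -34}, {"dp": [368, -31, -1], "yaw": -34}, {"dp": [368, -31, -1], "yaw": -34}]}}

```text
clock: 36.78
eef_pos: [533.4, 400.7, 88.4]
tcp_rot: [-3.14, 0.001, 1.751]
contact_force: [-0.2, 0.1, -0.1]
opening: 0.125
grasp_force: 45.5
```

Emit:
{"op": "carry_out", "data": {"targets": [{"dp": [0, 0, 35], "yaw": 0}, {"dp": [0, 0, 70], "yaw": 0}, {"dp": [0, 0, 86], "yaw": 0}, {"dp": [0, 0, 91], "yaw": 0}, {"dp": [0, 0, 91], "yaw": 0}, {"dp": [0, 0, 91], "yaw": 0}]}}

```text
clock: 37.52
eef_pos: [534.9, 402.7, -0.5]
tcp_rot: [3.14, -0.001, 1.751]
contact_force: [0.5, 0.3, -0.4]
opening: 0.126
grasp_force: 45.5
```

Emit:
{"op": "carry_out", "data": {"targets": [{"dp": [0, 0, 2], "yaw": 0}, {"dp": [0, 0, 4], "yaw": 0}, {"dp": [0, 0, 5], "yaw": 0}, {"dp": [0, 0, 5], "yaw": 0}, {"dp": [0, 0, 5], "yaw": 0}]}}

```text
clock: 38.15
eef_pos: [534.1, 402.2, -6.9]
tcp_rot: [-3.142, 0.0, 1.751]
contact_force: [0.0, -0.3, -0.1]
opening: 0.127
grasp_force: 45.5
```

Emit:
{"op": "carry_out", "data": {"targets": [{"dp": [0, 0, 0.7], "yaw": 0}, {"dp": [0, 0, 1.3], "yaw": 0}, {"dp": [0, 0, 1.3], "yaw": 0}]}}

```text
clock: 38.52
eef_pos: [534.4, 402.4, -7.3]
tcp_rot: [3.141, -0.0, 1.751]
contact_force: [-1.7, -1.2, 7.9]
opening: 0.125
grasp_force: 46.5
```

Emit:
{"op": "carry_out", "data": {"targets": [{"dp": [0, 0, 0], "yaw": 0}, {"dp": [0, 0, 0], "yaw": 0}, {"dp": [0, 0, 0], "yaw": 0}, {"dp": [0, 0, -20], "yaw": 0}, {"dp": [0, 0, -60], "yaw": 0}, {"dp": [0, 0, -110], "yaw": 0}, {"dp": [0, 0, -150], "yaw": 0}, {"dp": [-60, 0, -150], "yaw": 0}, {"dp": [-60, 0, -150], "yaw": 0}], "fingers": -0.1}}

```text
clock: 39.65
eef_pos: [545.6, 340.4, 143.9]
tcp_rot: [3.14, 0.0, 1.749]
contact_force: [0.1, 0.5, -0.6]
opening: 0.449
grasp_force: 0.0
```

Run:
```python
from h import *
from rig import r
a=r.grab_frame("side");b=r.grab_frame("wrist");t=r.grab_frame("top")
cv2.imwrite("pics/f1.png",cv2.resize(np.hstack([np.vstack([a,b])[:840],cv2.resize(t,(1120,840))]),(800,400))[:,:,::-1])
```

```text
(no output)
```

View pics/f1.png

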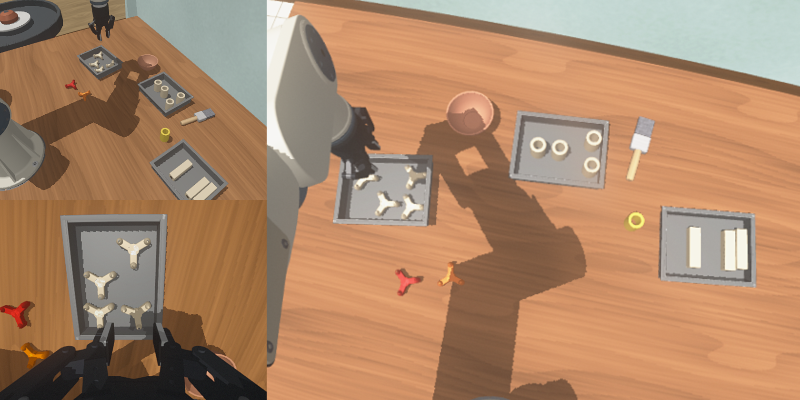

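The final view shows both stilts flat and apart in the stilt tray, both tubes standing, and the post parallel to the others. The bowl and brush have not moved.

```bash
python3 -c "
from rig import r
print(r.sign_off())"
```

```text
the job is handed in; nothing more can be done
None
```

All five pieces are in their trays: the post lies parallel to the others, both tubes stand on end and both stilts sit flat. The last camera check showed nothing overlapping and the bowl and brush unmoved; the job is handed in at about 40 s of the 115 s, with no verdict returned.

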